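Shut the balance's draught shield and tare

ROBOT

A 7-joint arm with a two-finger parallel gripper is mounted at the origin on a cart in front of the work surface, level with it; the furniture and walls round the work are solid. World frame = base frame: x ahead of the robot, y to its left, z up, the work surface at z = 0. Lengths are in mm, angles in degrees, forces in N, time in s.
With the tool pointing down it reaches from about 400 to 900 mm from the base axis. Payload 5.5 kg.
Tool frame: the origin (TCP) lies at the very end of the fingers, on their centre line; the grasp point (between the pads) lies 19 mm behind it; y points along the fingers, x is the direction in which the jaws open and shut, and the axes are right-handed (so a half turn about y gives the same grasp; the last joint's range is limited). The gripper opens to 85 mm and grips with 20 to 120 N. Pads are 22 mm wide; open, the fingers measure 114 mm over their backs; the gripper's body (76 mm by 85 mm) begins 54 mm behind the grasp point. The pads swing forward as they close: fully open they stand 13 mm farther back than shut.
Start: joints at [-48.575, 28.699, -24.465, 88.831, 12.651, 65.22, -12.049], TCP at [288.414, 582.509, 231.31] pointing down, gripper open.
Joint ranges: [-164.97, 164.97], [-17.58, 116.51], [-87.97, 89.64], [11.32, 138.91], [-80.73, 260.73], [10.89, 115.49], [-147.41, 147.41]. Speed limits (degrees/s): [147.25, 147.25, 180, 180, 180, 180, 180].

INTERFACE

Orientations are given as [roll, pitch, yaw] about the fixed x, y, z axes, in that order (R = Rz(yaw) Ry(pitch) Rx(roll)).
In Python, from plant import r gives the robot as it stands. The module is installed in compiled form; this text tells all that it offers.
- The arm moves only by the shell command python3 -m creep 'ROWS' [FORCE]. ROWS is JSON, a list that holds one entry, the list of rows, each a list of 7 numbers: the shift along the tool's x, y, z in m, then the turn, a rotation vector about the tool's x, y, z in rad, then the finger opening in m, from 0 to 0.0854. A call has 1 to 5 rows; each row is the pose to reach, as a shift and turn from the pose commanded when the call began, along the tool's axes at that moment; what a row does not reach only later rows make up. A row lasts 1/10 s, in which the tool goes at most 50 mm and 8.59 degrees, less where a joint would pass 70% of its speed; a pose out of reach is approached as far as the arm can. A call with a gripper value outside its range is refused whole. The fingers move at their own pace and stop on an object; FORCE is the grip in N (left out, the last holds). Time passes only in rows, so rows that repeat a pose let the fingers close. It gives the time, the measured TCP pose, the force and the opening at its end, in the units of the state.
- r.state(): the state, without advancing time (a new reading comes with each control period).
- r.read_camera(name): name is "scene" or "top" or "wrist"; returns a dict with "pixels" (400x640x3 uint8, red, green, blue), "K" (3x3 intrinsics, pixels), "T" (4x4, takes a point from camera to world coordinates). Camera axes: x right, y up, looking along -z (the intrinsics and any distortion apply to the point x, -y, -z); pixel columns grow to the right and rows downward; lengths in mm; the calibration is good to about 2 mm. A picture is of the moment at which its call begins. There is no depth.
- r.finish_job(): hands the job in, once; it reports no verdict.
The state is a dict: "time_s": time; "joint_positions": joint angles; "joint_velocities": joint speeds; "tau": joint torques, N m; "tcp_pos": TCP position; "orientation": TCP orientation; "ft_force": force on the tool from outside, world axes, zero at the start; "ft_torque": the same for the moment, N m; "finger_gap": finger opening in mm.
Only numpy, scipy, OpenCV 4.12 (cv2) and the standard library are available. Lean on these libraries where they do the work, as an engineer would, in place of code of your own. Each camera call takes 0.05 s, during which the arm holds its last target.

TASK

A crucible is standing on the pan of the analytical balance, and its draught shield has been left open. Gently slide the left pane, the right pane and the roof pane fully shut, pushing their paddles with the fingertips, in whatever order suits; only when all three are shut, press the wide tare key right down and let it spring back. Do not press the two round keys beside it, do not touch or shift the crucible, and leave everything else on the bench where it is.

Things in the scene. Friction and masses are not known exactly. Their poses are not given: they have to be found in the camera images.
- balance: white analytical balance, fixed, 350 mm deep (x), 200 wide (y), chamber top 236 mm high. Origin: centre of underside; x to its back, y to its left, z up. Console x -175..-62 mm, top 50 mm high (display up to 66 mm at x -62); glass chamber x -60..90, fixed front pane, sliding left, right and roof panes; tower x 90..175, 166 wide, 235 high
- left_slide (a joint): opening of the left pane (glass, in a thin metal frame) in m: 0 = fully shut (front), grows to 0.115 as it slides back along balance +x; it slides stiffly (about 1.5 N to move), stays where it is left, and stops rigidly at 0
- left_slide_paddle (a point): centre of the left slide's finger paddle: upright grey plate 8 mm thick (x), 26 wide (y), 42 high, standing out from the flat pane, whose outer face is 94 mm left of the balance's middle (frame 95, upper rail 98.5 mm). Centre 211 mm above the bench; moves with the slide; shut: balance x -48, y 108 mm. Push its rear (+x) face to shut
- right_slide (a joint): opening of the right pane (glass, in a thin metal frame) in m: 0 = fully shut (front), grows to 0.115 as it slides back along balance +x; it slides stiffly (about 1.5 N to move), stays where it is left, and stops rigidly at 0
- right_slide_paddle (a point): centre of the right slide's finger paddle: upright grey plate 8 mm thick (x), 26 wide (y), 42 high, standing out from the flat pane, whose outer face is 94 mm right of the balance's middle (frame 95, upper rail 98.5 mm). Centre 211 mm above the bench; moves with the slide; shut: balance x -48, y -108 mm. Push its rear (+x) face to shut
- roof_slide (a joint): opening of the roof pane (glass, in a thin metal frame) in m: 0 = fully shut (front), grows to 0.115 as it slides back along balance +x; it slides stiffly (about 1.5 N to move), stays where it is left, and stops rigidly at 0
- roof_slide_paddle (a point): centre of the roof slide's finger paddle: upright grey plate 8 mm thick (x), 70 wide (y), 20 high, on the front of the roof pane. Centre 250 mm, top 260 mm, pane's top face 241 mm (frame 243) above the bench; moves with the slide; shut: balance x -46, y 0 mm. Push its rear (+x) face to shut
- tare_key (a joint): travel of the wide tare key in m: 0 = up, 0.005 = fully down; spring-loaded, 0.8 N to start and about 5 N fully down, springs back
- tare_key_top (a point): centre of the top of the tare key: a plain white bar 20 mm (x) by 52 mm (y) in the middle of the front of the console, at balance x = -150 mm, y = 0; its top is 56 mm above the bench when up and stands 6 mm over the console. Chamber front pane 90 mm behind it
- left_round_key (a joint): travel of the small round key to the left of the tare key in m: 0 = up, 0.005 = fully down. Springs back. Not to be pressed
- left_round_key_top (a point): centre of the top of the left round key, 16 mm across, 66 mm to the left of the tare key's centre, as high as it
- right_round_key (a joint): travel of the small round key to the right of the tare key in m: 0 = up, 0.005 = fully down. Springs back. Not to be pressed
- right_round_key_top (a point): centre of the top of the right round key, 16 mm across, 66 mm to the right of the tare key's centre, as high as it
- pan_centre (a point): centre of the top of the round steel weighing pan (90 mm across, 78 mm above the bench) inside the chamber, at balance x = 15 mm, y = 0
- crucible: white porcelain crucible with lid, 43 mm across and 46 mm high, loose on the pan; origin: centre of its underside, z up. Not to be touched
- weighing_bottle: glass weighing bottle, 41 mm across, 52 mm high, on the bench to the right of the balance; origin: centre of its underside. Leave alone
- tweezers: steel tweezers, 131 mm long, 9 mm high, lying on the bench to the right of the console; origin: centre of the underside. Leave alone
- spatula: steel spatula, 181 mm long, 7 mm high, lying on the bench to the left of the console; origin: centre of the underside. Leave alone
- flask_amber: conical glass flask, 66 mm across, 105 mm high, on the right of the bench; origin: centre of its underside. Leave alone
- marker: marker pen, 135 mm long, 16 mm thick, lying on the bench at the front right; origin: centre of the underside. Leave alone
- beaker_250: glass beaker, 75 mm across, 93 mm high, on the right of the bench; origin: centre of its underside. Leave alone
- beaker_150: glass beaker, 67 mm across, 79 mm high, on the right of the bench; origin: centre of its underside. Leave alone

How it is judged (in metres and radians):
On the way, in this order (a step that is already met when the one before it is completed fails the run):
1. the left, right and roof panes are all shut (within 3 mm) (value of joint each of left_slide, right_slide, roof_slide below 0.003 m), for 0.2 s.
2. the tare key is pressed down (more than 3 mm) with the panes still shut (all of step 1 and value of joint tare_key above 0.003 m), for 0.04 s.
At the end, for the whole second after the job is handed in: left, right and roof panes each shut to within 3 mm, the tare key pressed after that (over 3 mm of its 5 mm) and sprung back to within 1 mm, the crucible standing upright and still on the pan (all of step 1 and value of joint tare_key below 0.001 m and horizontal distance between crucible and pan_centre below 0.025 m and angle between crucible's own z axis and vertical below 0.1 rad and z of crucible in the frame of pan_centre below 0.004 m and linear speed of crucible below 0.01 m/s); the robot touches nothing.
It fails at once if the tare key is pressed (over 2 mm) while a pane is open by more than 3 mm (value of joint tare_key above 0.002 m and value of joint any of left_slide, right_slide, roof_slide above 0.003 m).
It fails at once if a round key is pressed (over 2 mm) (value of joint any of left_round_key, right_round_key above 0.002 m).
It fails at once if a pane is slammed (moves faster than 0.4 m/s) (velocity of joint any of left_slide, right_slide, roof_slide below -0.4 m/s).
It fails at once if the crucible is touched by the robot or shifted by more than 8 mm (distance of crucible from where it was at the start of the episode above 0.008 m or contact force between any of the arm, the fingers and crucible above 0.3 N).
It fails at once if another loose thing on the bench is shifted or lifted by more than 20 mm (distance of any of weighing_bottle, tweezers, spatula, flask_amber, marker, beaker_250, beaker_150 from where it was at the start of the episode above 0.02 m).
It also fails if it takes over 69 s, if anything falls off the work surface, if the arm or the gripper's body presses on something with over 40 N, if the wrist force passes 120 N, or if a joint passes its speed limit or range.

## Working session

There is one attempt and no reset: what is moved stays moved. The work goes in short steps, Python scripts to look and compute and a shell command to move; the robot and the scene stay as the last step left them, time stands still between calls to the robot, and variables do not carry over. Pictures are saved under pics/ and viewed, and the job is handed in when it is done.

```bash
mkdir -p pics; ls; cat > h.py <<'E'
import numpy as np, cv2
from plant import r
from scipy.spatial.transform import Rotation as R
def snap(n,f):
    c=r.read_camera(n); cv2.imwrite('pics/'+f,c['pixels'][:,:,::-1]); np.savez('pics/'+f[:-4],**{k:np.array(v) for k,v in c.items()}); return c
def ray(c,u,v):
    d=np.linalg.inv(c['K'])@[u,v,1.]; d=np.array([d[0],-d[1],-d[2]]); T=np.array(c['T']); return T[:3,3],T[:3,:3]@d
def onz(c,u,v,z):
    o,d=ray(c,u,v); return o+d*(z-o[2])/d[2]
def proj(c,p):
    T=np.array(c['T']); q=T[:3,:3].T@(np.array(p)-T[:3,3]); q=np.array([q[0],-q[1],-q[2]]); w=c['K']@q; return w[:2]/w[2]
E
python3 - <<'E'
from h import *
for n in ['scene','top','wrist']:
    c=snap(n,n+'0.png'); print(n,{k:np.round(v,2).tolist() for k,v in c.items() if k!='pixels'})
print(r.state())
E
```

```text
pics
scene {'K': [[456.11, 0.0, 314.11], [0.0, 456.11, 202.49], [0.0, 0.0, 1.0]], 'T': [[-0.99, -0.09, 0.05, 563.74], [0.1, -0.74, 0.66, 678.23], [-0.02, 0.67, 0.75, 1065.22], [0.0, 0.0, 0.0, 1.0]]}
top {'K': [[401.28, 0.0, 322.65], [0.0, 401.28, 199.97], [0.0, 0.0, 1.0]], 'T': [[0.36, 0.74, -0.57, -118.87], [-0.93, 0.29, -0.21, -361.41], [0.0, 0.61, 0.79, 1039.63], [0.0, 0.0, 0.0, 1.0]]}
wrist {'K': [[292.16, 0.0, 317.19], [0.0, 292.16, 198.31], [0.0, 0.0, 1.0]], 'T': [[0.44, -0.86, -0.26, 220.24], [0.9, 0.42, 0.13, 615.33], [-0.0, -0.29, 0.96, 372.59], [0.0, 0.0, 0.0, 1.0]]}
{'time_s': 0.15, 'joint_positions': array([-48.57448094,  28.74327714, -24.45523423,  88.87635275,
        12.65039146,  65.21985969, -12.04906506]), 'joint_velocities': array([-0.02624583, -0.11118302,  0.00152051, -0.15131298,  0.05219746,
       -0.02253934,  0.05556661]), 'tau': array([-6.66104912e-03, -5.70036829e+01, -5.82506776e+00, -2.81281489e+01,
        1.07544524e-02,  7.87947531e-03,  3.69701411e-06]), 'tcp_pos': array([288.25134127, 582.00295644, 230.48730005]), 'orientation': array([-8.99958904e+01,  8.65909465e-02,  6.36565397e+01]), 'ft_force': array([ 0.09664021, -0.26763593, -0.55303754]), 'ft_torque': array([-0.01971991,  0.00395854, -0.00871575]), 'finger_gap': 85.22647987041759}
```

View pics/scene0.png

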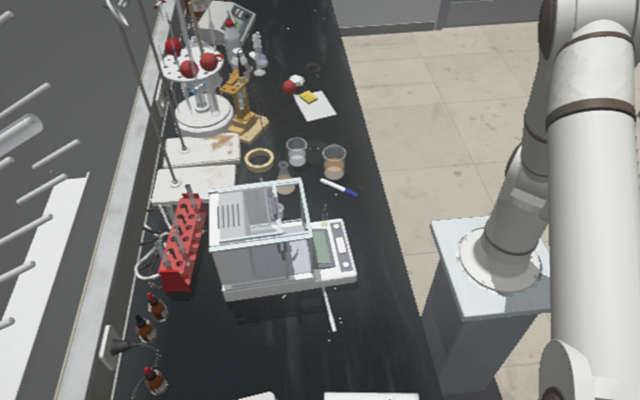

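View pics/top0.png

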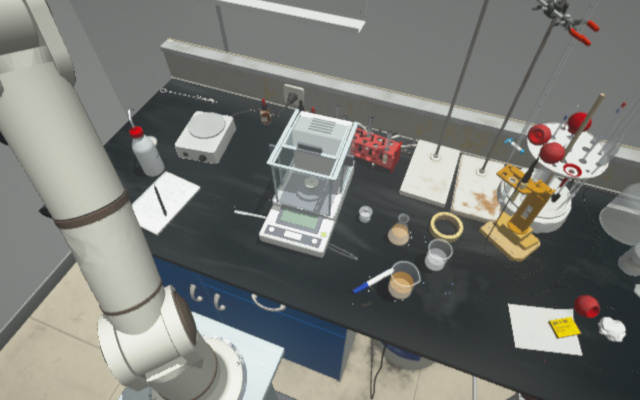

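View pics/wrist0.png

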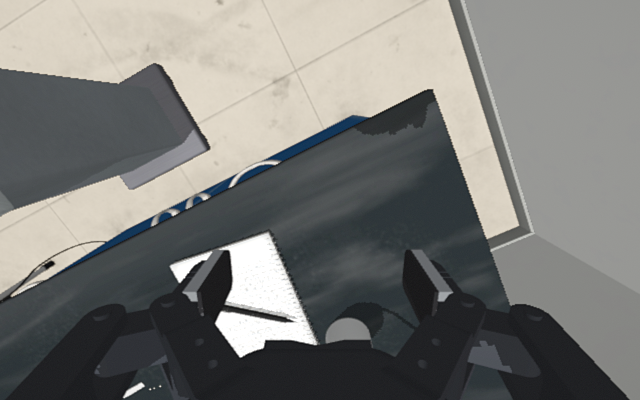

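```bash
python3 - <<'E'
import cv2
a=cv2.imread('pics/scene0.png')[160:320,190:370]; cv2.imwrite('pics/s0c.png',cv2.resize(a,None,fx=4.4,fy=3.7*1,interpolation=cv2.INTER_CUBIC) if 0 else cv2.resize(a,(675,600),interpolation=cv2.INTER_CUBIC))
a=cv2.imread('pics/top0.png')[100:260,225:405]; cv2.imwrite('pics/t0c.png',cv2.resize(a,(675,600),interpolation=cv2.INTER_CUBIC))
E
```

```text
(no output)
```

View pics/s0c.png

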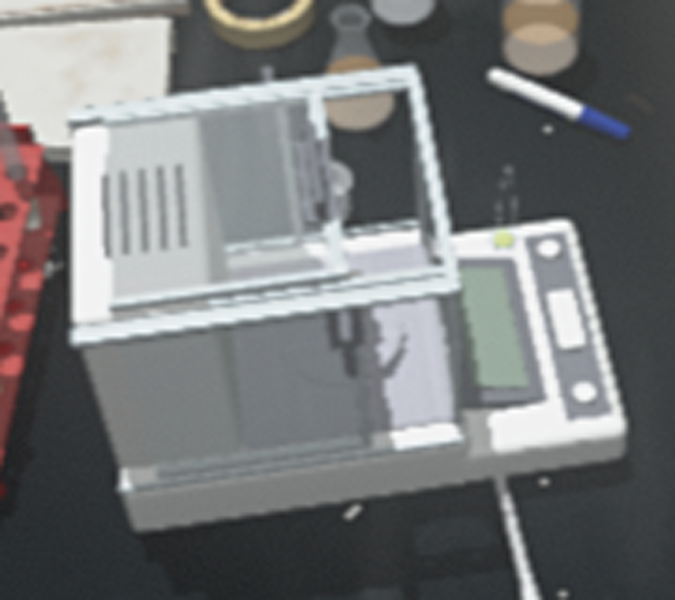

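View pics/t0c.png

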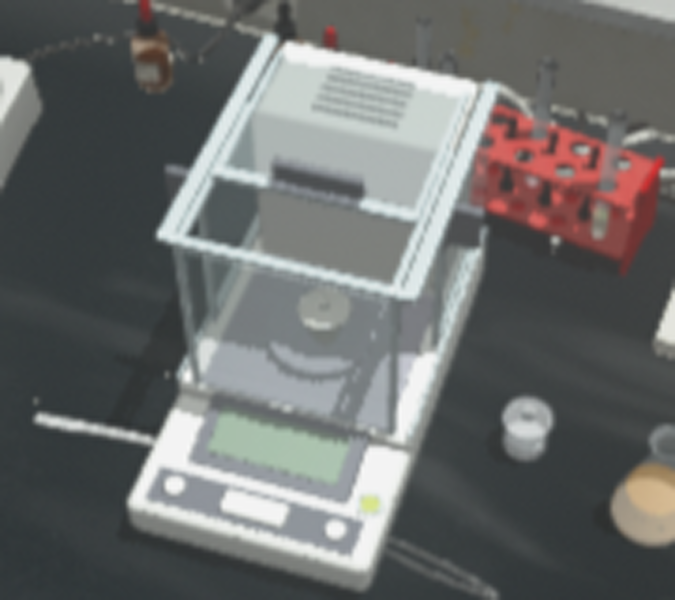

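```bash
python3 - <<'E'
from h import *
L=lambda f:dict(np.load('pics/'+f+'.npz'))
s,t=L('scene0'),L('top0')
S=lambda U,V:((U+.5)/3.75-.5+190,(V+.5)/3.75-.5+160)
T=lambda U,V:((U+.5)/3.75-.5+225,(V+.5)/3.75-.5+100)
def tri(a,b):
    o1,d1=ray(s,*S(*a));o2,d2=ray(t,*T(*b)); d1/=np.linalg.norm(d1);d2/=np.linalg.norm(d2)
    k=np.linalg.lstsq(np.c_[d1,-d2],o2-o1,rcond=None)[0]; p,q=o1+k[0]*d1,o2+k[1]*d2
    return (p+q)/2,np.linalg.norm(p-q)
for n,a,b in [('rk',(548,248),(337,528)),('lk',(584,391),(174,485)),('tare',(566,318),(255,505)),('roof',(318,172),(318,182)),('FLtop',(458,288),(160,237)),('FRtop',(415,66),(415,295)),('BL',(72,338),(270,38)),('BR',(70,110),(492,85)),('Lp',(342,345),(175,180)),('Rp',(267,72),(468,228))]:
    p,e=tri(a,b); print(n,p.round(1),round(e,1), end=' ')
    if n in('rk','lk','tare'): print(onz(s,*S(*a),56).round(1),onz(t,*T(*b),56).round(1))
    else: print()
E
```

```text
rk [ 440.7 -127.6   56.1] 2.6 [ 439.7 -126.7   56. ] [ 442.  -128.2   56. ]
lk [432.1   4.8  56.7] 0.9 [431.7   4.6  56. ] [432.9   4.8  56. ]
tare [436.7 -60.9  56.6] 3.3 [435.4 -60.1  56. ] [438.7 -61.4  56. ]
roof [601.5 -51.8 249.7] 2.0 
FLtop [521.5  39.8 235.3] 2.8 
FRtop [ 532.6 -151.7  238.6] 4.0 
BL [754.   51.4 234.9] 0.1 
BR [ 763.7 -135.7  237.7] 2.3 
Lp [593.9  62.9 218.2] 0.3 
Rp [ 628.9 -165.1  224. ] 11.5
```

```bash
python3 -m creep '[[[0,-0.03,0,0,-0.13,0,0],[0,-0.06,0,0,-0.26,0,0],[0,-0.09,0,0,-0.39,0,0],[0,-0.12,0,0,-0.522,0,0],[0,-0.12,0,0,-0.522,0,0]]]' 30
cat >> h.py <<'E'
yaw=np.radians(3.6)
A=R.from_euler('z',yaw).as_matrix(); O=np.array([586.4,-51.5,0])
W=lambda *b: O+A@np.array(b,float)
B=lambda w: A.T@(np.array(w)-O)
def tool():
    s=r.state(); M=R.from_euler('xyz',s['orientation'],degrees=True).as_matrix(); return s,M
def to(*b):
    s,M=tool(); print('balance now',B(s['tcp_pos']).round(1),'ori',s['orientation'].round(2),'F',s['ft_force'].round(1),'t',round(s['time_s'],2),'gap',round(s['finger_gap'],1)); print('tool shift',(M.T@(W(*b)-s['tcp_pos'])).round(1))
    d=(R.from_matrix(M.T@A@R.from_euler('xyz',[-90,0,90],degrees=True).as_matrix())).as_rotvec(); print('rot',d.round(4))
E
python3 - <<'E'
from h import *
to(70,117,350)
E
```

```text
time_s: 0.65
tcp_pos: [288.9, 584.6, 356.2]
orientation: [-90.2, -0.4, 93.7]
ft_force: [0.3, 0.8, 0.8]
finger_gap: 12.4
balance now [-257.   653.5  356.2] ori [-90.2   -0.39  93.74] F [0.3 0.8 0.8] t 0.65 gap 12.4
tool shift [-537.3    3.7 -325.7]
rot [0.0034 0.0024 0.0069]
```

```bash
python3 -m creep '[[[-0.04,0,-0.024,0,0,0,0],[-0.08,0,-0.048,0,0,0,0],[-0.12,0,-0.072,0,0,0,0],[-0.16,0,-0.096,0,0,0,0],[-0.2,0,-0.12,0,0,0,0]]]'
python3 -m creep '[[[-0.03,0,-0.024,0,0,0,0],[-0.06,0,-0.048,0,0,0,0],[-0.09,0,-0.072,0,0,0,0],[-0.12,0,-0.096,0,0,0,0],[-0.12,0,-0.096,0,0,0,0]]]'
python3 - <<'E'
from h import *
to(70,117,350)
snap('wrist','w1.png')
E
```

```text
time_s: 1.15
tcp_pos: [421.2, 388.3, 350.4]
orientation: [-90.0, 0.0, 93.5]
ft_force: [0.6, 0.2, -0.2]
finger_gap: 0.2
time_s: 1.65
tcp_pos: [528.2, 269.4, 349.7]
orientation: [-90.0, 0.2, 92.9]
ft_force: [-0.7, -0.1, 0.1]
finger_gap: -0.3
balance now [-37.9 323.9 349.7] ori [-90.     0.24  92.9 ] F [-0.7 -0.1  0.1] t 1.65 gap -0.3
tool shift [-205.6    0.6 -110.4]
rot [-0.     -0.0122 -0.0041]
```

View pics/w1.png

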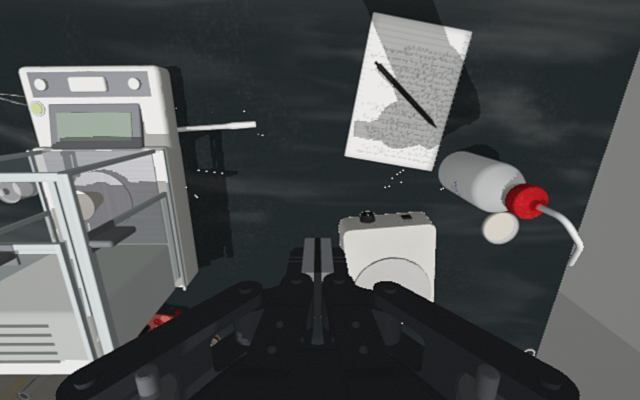

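```bash
python3 -m creep '[[[-0.035,0,-0.02,0,0,0,0],[-0.07,0,-0.045,0,0,0,0],[-0.11,0,-0.07,0,-0.012,0,0],[-0.11,0,-0.07,0,-0.012,0,0],[-0.11,0,-0.07,0,-0.012,0,0]]]'
python3 - <<'E'
from h import *
to(70,117,350)
c=snap('wrist','w2.png')
cv2.imwrite('pics/w2c.png',cv2.resize(c['pixels'][:,:,::-1][100:300,100:360],(780,600),interpolation=cv2.INTER_CUBIC))
c=snap('top','t2.png')
cv2.imwrite('pics/t2c.png',cv2.resize(c['pixels'][:,:,::-1][100:260,225:405],(675,600),interpolation=cv2.INTER_CUBIC))
E
```

```text
time_s: 2.2
tcp_pos: [600.4, 170.7, 350.2]
orientation: [-89.9, -0.0, 94.1]
ft_force: [-0.2, 0.8, 0.2]
finger_gap: 0.1
balance now [ 27.9 220.9 350.2] ori [-8.989e+01 -2.000e-02  9.411e+01] F [-0.2  0.8  0.2] t 2.2 gap 0.1
tool shift [-1.042e+02  1.000e-01 -4.110e+01]
rot [-0.0019  0.0089  0.0004]
```

View pics/w2c.png

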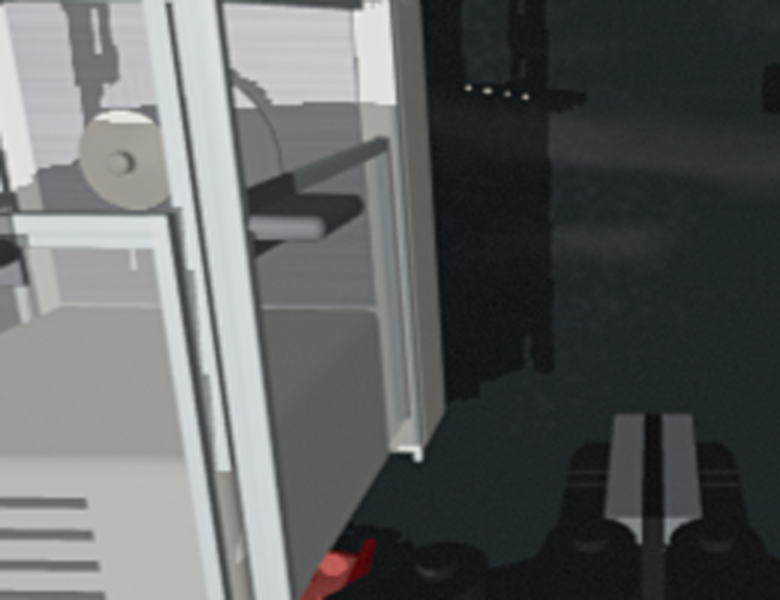

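View pics/t2c.png

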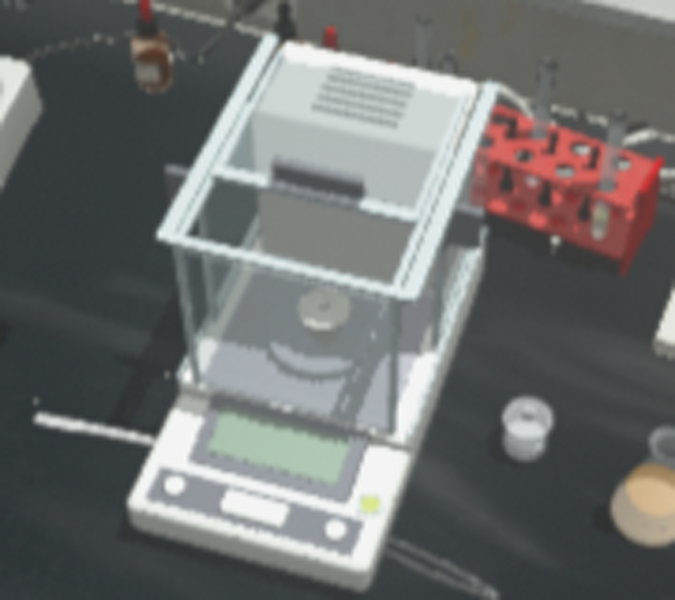

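```bash
python3 - <<'E'
from h import *
c=dict(np.load('pics/w2.npz'))
im=cv2.resize(c['pixels'][:,:,::-1][100:300,100:360],(780,600),interpolation=cv2.INTER_CUBIC)
def box(cx,cy,cz,dx,dy,dz):
    P=[W(cx+a*dx/2,cy+b*dy/2,cz+e*dz/2) for a in(-1,1) for b in(-1,1) for e in(-1,1)]
    q=[((proj(c,p)-[100,100])*3).astype(int) for p in P]
    for i in range(8):
        for j in range(i):
            if bin(i^j).count('1')==1: cv2.line(im,tuple(map(int,q[i])),tuple(map(int,q[j])),(0,0,255) if (i&1 and j&1) else (0,255,0),1)
box(15,108,211,8,26,42)
box(15,0,250,8,70,20)
cv2.imwrite('pics/w2d.png',im)
E
```

```text
(no output)
```

View pics/w2d.png

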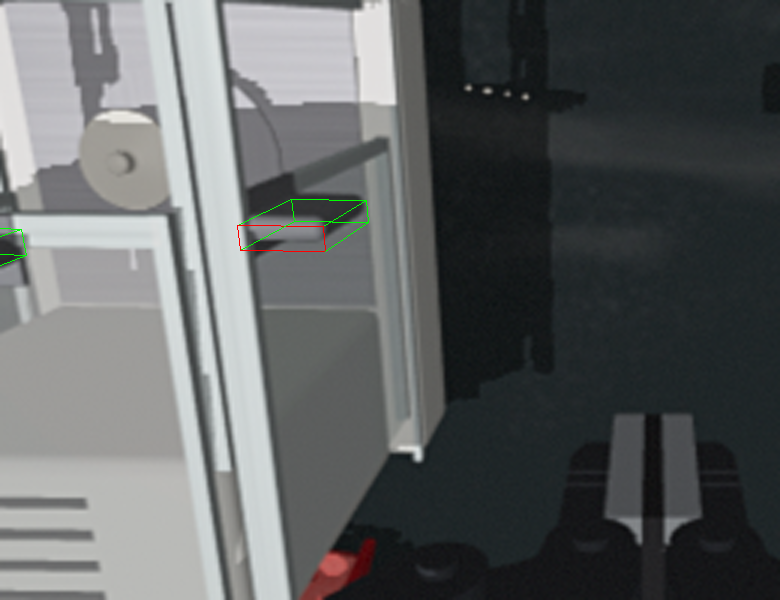

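```bash
python3 -m creep '[[[-0.04,0,-0.01,0,0.005,0,0],[-0.08,0,-0.02,0,0.009,0,0],[-0.106,0,-0.027,0,0.009,0,0],[-0.106,0.04,-0.027,0,0.009,0,0],[-0.106,0.08,-0.027,0,0.009,0,0]]]'
python3 - <<'E'
from h import *
to(55,115,213)
E
```

```text
time_s: 2.8
tcp_pos: [636.1, 68.7, 272.0]
orientation: [-90.2, -0.1, 93.8]
ft_force: [0.7, -0.2, -0.9]
finger_gap: 0.0
balance now [ 57.2 116.9 272. ] ori [-9.023e+01 -5.000e-02  9.377e+01] F [ 0.7 -0.2 -0.9] t 2.8 gap 0.0
tool shift [-1.9 59.   2.4]
rot [0.0041 0.0029 0.0009]
```

```bash
python3 -m creep '[[[0,0.03,0,0,0,0,0],[0,0.058,0,0,0,0,0],[0,0.058,0.01,0,0,0,0],[0,0.058,0.02,0,0,0,0],[0,0.058,0.025,0,0,0,0]]]'
python3 - <<'E'
from h import *
to(-33,115,213)
c=snap('wrist','w3.png')
E
```

```text
time_s: 3.3
tcp_pos: [610.0, 67.2, 215.3]
orientation: [-90.1, -0.0, 93.8]
ft_force: [1.2, -0.3, -0.2]
finger_gap: -0.3
balance now [ 31.  117.  215.3] ori [-9.013e+01 -2.000e-02  9.384e+01] F [ 1.2 -0.3 -0.2] t 3.3 gap -0.3
tool shift [-1.7  2.2 64. ]
rot [0.0023 0.0042 0.0004]
```

View pics/w3.png

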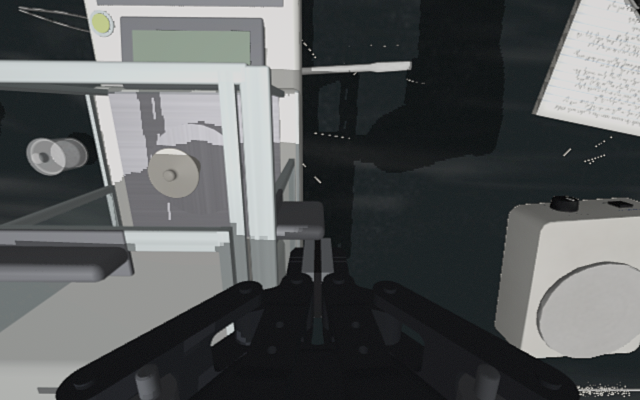

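```bash
python3 -m creep '[[[0,0,0.006,0,0,0,0],[0,0,0.012,0,0,0,0],[0,0,0.02,0,0,0,0],[0,0,0.028,0,0,0,0],[0,0,0.036,0,0,0,0]]]'
python3 -m creep '[[[0,0,0.008,0,0,0,0],[0,0,0.015,0,0,0,0],[0,0,0.02,0,0,0,0],[0,0,0.023,0,0,0,0],[0,0,0.025,0,0,0,0]]]'
python3 - <<'E'
from h import *
to(-33,115,213)
c=snap('wrist','w4.png')
E
```

```text
time_s: 3.85
tcp_pos: [574.0, 63.4, 213.5]
orientation: [-90.0, -0.0, 93.7]
ft_force: [1.1, 0.7, 1.4]
finger_gap: 0.0
time_s: 4.35
tcp_pos: [549.3, 61.8, 213.2]
orientation: [-90.0, -0.0, 93.7]
ft_force: [0.6, 0.7, 1.6]
finger_gap: 0.0
balance now [-30.  115.4 213.2] ori [-89.99  -0.    93.74] F [0.6 0.7 1.6] t 4.35 gap 0.0
tool shift [-0.4  0.2  3. ]
rot [-0.0002  0.0025  0.    ]
```

View pics/w4.png

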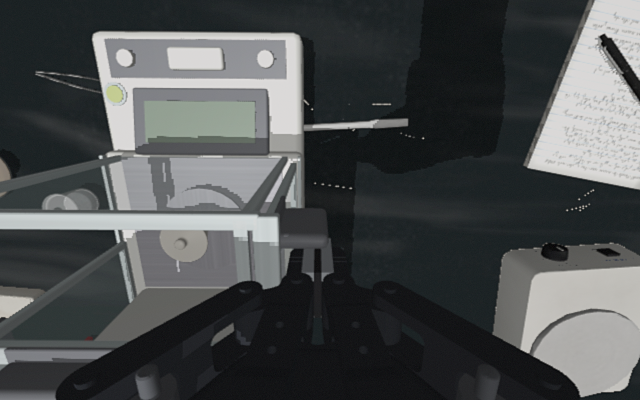

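```bash
python3 -m creep '[[[0,0,0.002,0,0,0,0],[0,0,0.003,0,0,0,0],[0,0,0.004,0,0,0,0],[0,0,0.005,0,0,0,0],[0,0,0.005,0,0,0,0]]]'
python3 -m creep '[[[0,0,0.001,0,0,0,0],[0,0,0.002,0,0,0,0],[0,0,0.003,0,0,0,0],[0,0,0.003,0,0,0,0]]]'
python3 -c "
from h import *
to(-33,115,213)"
```

```text
time_s: 4.9
tcp_pos: [546.7, 61.6, 213.3]
orientation: [-90.2, -0.0, 93.7]
ft_force: [7.8, 0.9, -6.4]
finger_gap: 0.0
time_s: 5.3
tcp_pos: [546.7, 61.6, 213.5]
orientation: [-90.6, -0.1, 93.7]
ft_force: [17.9, 2.1, -13.4]
finger_gap: -0.2
balance now [-32.5 115.4 213.5] ori [-9.060e+01 -7.000e-02  9.371e+01] F [ 17.9   2.1 -13.4] t 5.3 gap -0.2
tool shift [-0.4  0.5  0.5]
rot [0.0104 0.002  0.0013]
```

```bash
python3 -m creep '[[[0,0,-0.02,0,0,0,0],[0,0,-0.04,0,0,0,0],[0,-0.03,-0.06,0,0,0,0],[0,-0.065,-0.08,0,0,0,0],[0,-0.065,-0.085,0,0,0,0]]]'
python3 -m creep '[[[-0.03,0,0,0,0,0,0],[-0.06,0,0,0,0,0,0],[-0.09,0,0,0,0,0,0],[-0.115,0,0,0,0,0,0],[-0.115,0,0,0,0,0,0]]]'
python3 - <<'E'
from h import *
to(50,0,250)
c=snap('wrist','w5.png')
E
```

```text
time_s: 5.8
tcp_pos: [630.3, 67.2, 283.0]
orientation: [-90.4, -0.0, 93.7]
ft_force: [0.5, 0.2, 0.7]
finger_gap: -0.1
time_s: 6.3
tcp_pos: [632.8, -54.2, 277.0]
orientation: [-89.8, 0.2, 93.3]
ft_force: [0.1, -0.5, -0.9]
finger_gap: 0.1
balance now [ 46.1  -5.6 277. ] ori [-89.82   0.18  93.31] F [ 0.1 -0.5 -0.9] t 6.3 gap 0.1
tool shift [ 5.7 27.  -3.9]
rot [-0.0031 -0.005  -0.0031]
```

View pics/w5.png

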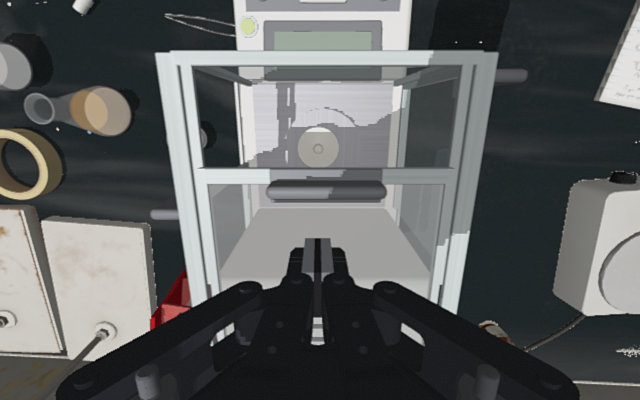

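```bash
python3 -m creep '[[[0.005,0.01,0,0,-0.005,0,0],[0.005,0.02,0,0,-0.005,0,0],[0.005,0.025,0,0,-0.005,0,0],[0.005,0.026,0,0,-0.005,0,0]]]'
python3 -c "
from h import *
to(-31,0,250)"
```

```text
time_s: 6.75
tcp_pos: [632.7, -41.8, 250.6]
orientation: [-89.8, -0.0, 94.1]
ft_force: [0.3, -0.2, -1.1]
finger_gap: 0.3
balance now [ 46.8   6.8 250.6] ori [-8.985e+01 -3.000e-02  9.413e+01] F [ 0.3 -0.2 -1.1] t 6.75 gap 0.3
tool shift [-6.1  0.8 77.8]
rot [-0.0026  0.0092  0.0006]
```

```bash
python3 -m creep '[[[-0.003,0,0.008,0,0.005,0,0],[-0.006,0,0.016,0,0.009,0,0],[-0.006,0,0.024,0,0.009,0,0],[-0.006,0,0.032,0,0.009,0,0],[-0.006,0,0.04,0,0.009,0,0]]]'
python3 -m creep '[[[0,0,0.008,0,0,0,0],[0,0,0.016,0,0,0,0],[0,0,0.024,0,0,0,0],[0,0,0.03,0,0,0,0],[0,0,0.034,0,0,0,0]]]'
python3 -m creep '[[[0,0,0.001,0,0,0,0],[0,0,0.002,0,0,0,0],[0,0,0.003,0,0,0,0],[0,0,0.004,0,0,0,0],[0,0,0.005,0,0,0,0]]]'
python3 -c "
from h import *
to(-31,0,250)"
```

```text
time_s: 7.25
tcp_pos: [593.7, -52.3, 252.8]
orientation: [-90.1, 0.0, 93.5]
ft_force: [2.4, -0.7, -0.7]
finger_gap: 0.2
time_s: 7.75
tcp_pos: [559.6, -53.9, 252.5]
orientation: [-90.0, 0.0, 93.5]
ft_force: [1.3, -0.6, 1.1]
finger_gap: -0.1
time_s: 8.25
tcp_pos: [555.5, -53.9, 252.3]
orientation: [-90.0, -0.0, 93.5]
ft_force: [4.5, 0.5, 0.0]
finger_gap: 0.3
balance now [-31.   -0.4 252.3] ori [-9.003e+01 -2.000e-02  9.352e+01] F [4.5 0.5 0. ] t 8.25 gap 0.3
tool shift [ 0.4  2.3 -0. ]
rot [ 0.0005 -0.0014  0.0003]
```

```bash
python3 -m creep '[[[0,0,0.001,0,0,0,0],[0,0,0.002,0,0,0,0],[0,0,0.003,0,0,0,0],[0,0,0.003,0,0,0,0]]]'
python3 -c "
from h import *
to(-31,0,250)"
```

```text
time_s: 8.65
tcp_pos: [555.3, -53.8, 252.5]
orientation: [-90.4, -0.0, 93.5]
ft_force: [11.7, -0.9, -6.9]
finger_gap: 0.1
balance now [-31.1  -0.4 252.5] ori [-9.039e+01 -2.000e-02  9.354e+01] F [11.7 -0.9 -6.9] t 8.65 gap 0.1
tool shift [ 0.4  2.5 -0.1]
rot [ 0.0068 -0.0011  0.0003]
```

```bash
python3 -m creep '[[[0,0,-0.015,0,0,0,0],[0,-0.02,-0.04,0,0,0,0],[0,-0.04,-0.075,0,0,0,0],[0,-0.04,-0.11,0,0,0,0],[0,-0.04,-0.11,0,0,0,0]]]'
python3 -m creep '[[[-0.03,0,0,0,0,0,0],[-0.06,0,0,0,0,0,0],[-0.09,0,0,0,0,0,0],[-0.117,0,0,0,0,0,0],[-0.117,0,0,0,0,0,0]]]'
python3 - <<'E'
from h import *
to(75,-117,213)
c=snap('wrist','w6.png')
E
```

```text
time_s: 9.15
tcp_pos: [664.4, -46.5, 291.0]
orientation: [-90.0, -0.1, 93.6]
ft_force: [-0.6, -0.2, -0.5]
finger_gap: 0.1
time_s: 9.65
tcp_pos: [666.7, -170.8, 290.9]
orientation: [-89.8, 0.2, 93.1]
ft_force: [-0.3, -0.4, -0.3]
finger_gap: -0.1
balance now [  72.7 -124.1  290.9] ori [-89.77   0.16  93.08] F [-0.3 -0.4 -0.3] t 9.65 gap -0.1
tool shift [ 7.3 77.9 -2.6]
rot [-0.004  -0.0091 -0.0027]
```

View pics/w6.png

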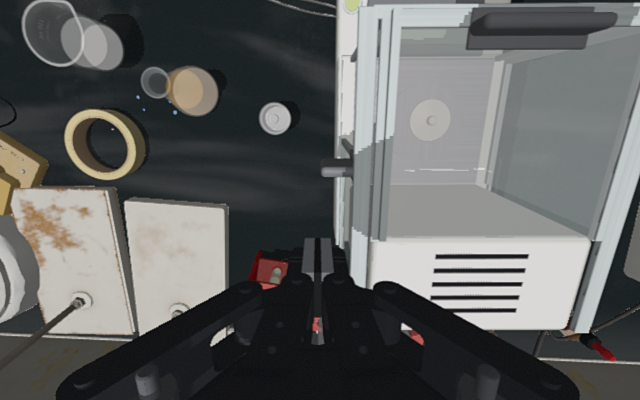

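```bash
python3 - <<'E'
from h import *
c=dict(np.load('pics/w6.npz'))
for u,v in [(337,165),(337,177),(322,170)]: print(B(onz(c,u,v,232)).round(1))
E
python3 -m creep '[[[0.004,0.03,0,0,-0.005,0,0],[0.006,0.06,0,0,-0.009,0,0],[0.006,0.077,0,0,-0.009,0,0],[0.006,0.077,0,0,-0.009,0,0]]]'
python3 -c "
from h import *
to(-28,-117,213)"
```

```text
[  34.3 -110.1  232. ]
[  42.8 -110.   232. ]
[  37.7 -120.6  232. ]
time_s: 10.1
tcp_pos: [669.2, -155.9, 228.2]
orientation: [-90.3, 0.1, 94.1]
ft_force: [-25.5, 3.7, 57.6]
finger_gap: -0.0
balance now [  76.1 -109.4  228.2] ori [-9.031e+01  7.000e-02  9.415e+01] F [-25.5   3.7  57.6] t 10.1 gap -0.0
tool shift [ -6.6  14.6 104.3]
rot [ 0.0054  0.0095 -0.0012]
```

```bash
python3 -m creep '[[[0,-0.02,0,0,0,0,0],[0,-0.045,0,0,0,0,0],[0,-0.045,0,0,0,0,0]]]'
python3 - <<'E'
from h import *
to(75,-117,213)
c=snap('wrist','w7.png')
c=snap('top','t7.png'); cv2.imwrite('pics/t7c.png',cv2.resize(c['pixels'][:,:,::-1][60:260,225:445],(660,600),interpolation=cv2.INTER_CUBIC))
c=snap('scene','s7.png'); cv2.imwrite('pics/s7c.png',cv2.resize(c['pixels'][:,:,::-1][140:320,170:370],(666,600),interpolation=cv2.INTER_CUBIC))
E
```

```text
time_s: 10.4
tcp_pos: [670.3, -156.3, 264.6]
orientation: [-90.3, 0.0, 94.1]
ft_force: [0.8, 0.1, 0.5]
finger_gap: -0.1
balance now [  77.1 -109.9  264.6] ori [-9.033e+01  3.000e-02  9.415e+01] F [0.8 0.1 0.5] t 10.4 gap -0.1
tool shift [-7.  51.6  2.5]
rot [ 0.0058  0.0096 -0.0005]
```

View pics/w7.png

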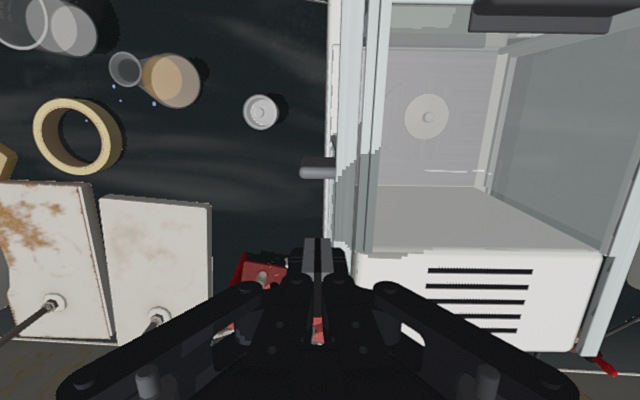

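View pics/t7c.png

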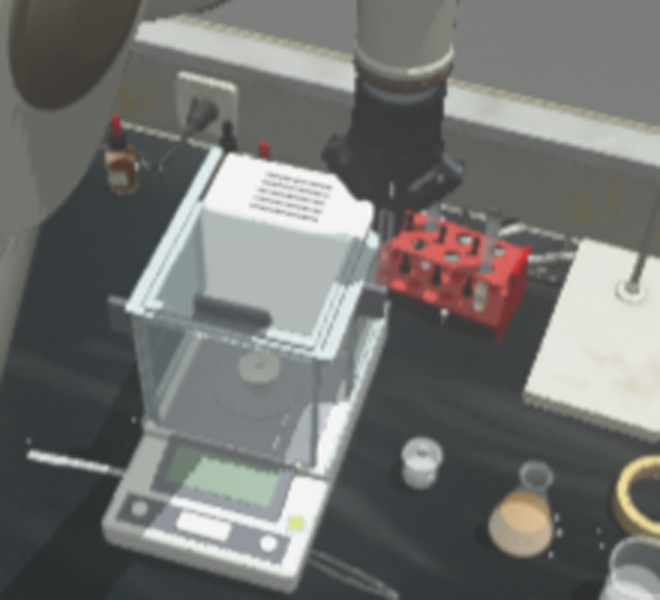

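View pics/s7c.png

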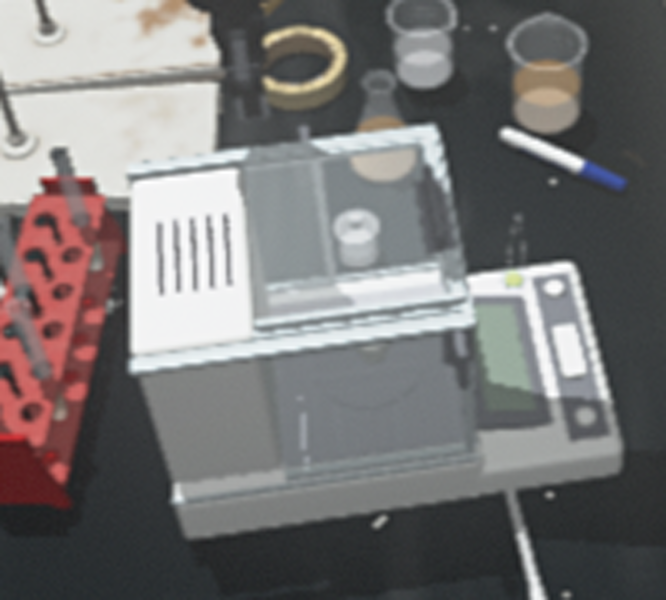

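```bash
python3 -m creep '[[[-0.004,0,0,0,0.005,0,0],[-0.009,0,0,0,0.009,0,0],[-0.009,0,0,0,0.009,0,0],[-0.009,0,0,0,0.009,0,0]]]'
python3 -c "
from h import *
to(75,-118,214)"
```

```text
time_s: 10.95
tcp_pos: [669.1, -167.8, 259.6]
orientation: [-89.9, -0.0, 93.5]
ft_force: [-0.5, 0.3, -0.8]
finger_gap: -0.1
balance now [  75.3 -121.3  259.6] ori [-8.994e+01 -1.000e-02  9.346e+01] F [-0.5  0.3 -0.8] t 10.95 gap -0.1
tool shift [ 3.3 45.6  0.2]
rot [-0.001  -0.0025  0.0003]
```

```bash
python3 -m creep '[[[0.002,0.006,0,0,0,0,0],[0.002,0.012,0,0,0,0,0],[0.002,0.018,0,0,0,0,0],[0.002,0.022,0,0,0,0,0],[0.002,0.022,0,0,0,0,0]]]'
python3 -m creep '[[[0,0.006,0,0,0,0,0],[0,0.012,0,0,0,0,0],[0,0.018,0,0,0,0,0],[0,0.022,0,0,0,0,0],[0,0.022,0,0,0,0,0]]]'
python3 -c "
from h import *
to(-32,-118,214)"
```

```text
time_s: 11.45
tcp_pos: [668.7, -165.2, 237.1]
orientation: [-89.9, -0.0, 93.5]
ft_force: [0.8, -1.3, 0.5]
finger_gap: -0.3
time_s: 11.95
tcp_pos: [668.7, -165.3, 215.2]
orientation: [-89.9, -0.0, 93.5]
ft_force: [-0.3, 0.6, -0.3]
finger_gap: 0.1
balance now [  75.  -118.7  215.2] ori [-8.991e+01 -3.000e-02  9.351e+01] F [-0.3  0.6 -0.3] t 11.95 gap 0.1
tool shift [  0.5   1.4 107. ]
rot [-0.0016 -0.0016  0.0005]
```

```bash
python3 -m creep '[[[0,0,0.008,0,0,0,0],[0,0,0.016,0,0,0,0],[0,0,0.022,0,0,0,0],[0,0,0.03,0,0,0,0],[0,0,0.038,0,0,0,0]]]'
python3 -m creep '[[[0,0,0.008,0,0,0,0],[0,0,0.016,0,0,0,0],[0,0,0.024,0,0,0,0],[0,0,0.032,0,0,0,0],[0,0,0.04,0,0,0,0]]]'
python3 -c "
from h import *
to(-32,-118,214)
c=snap('wrist','w8.png')"
```

```text
time_s: 12.45
tcp_pos: [631.0, -167.8, 216.7]
orientation: [-90.1, 0.0, 93.5]
ft_force: [2.5, -0.8, -0.2]
finger_gap: -0.0
time_s: 12.95
tcp_pos: [591.0, -170.1, 216.6]
orientation: [-90.0, 0.0, 93.5]
ft_force: [1.5, -0.4, 1.6]
finger_gap: 0.1
balance now [  -2.9 -118.7  216.6] ori [-90.03   0.    93.51] F [ 1.5 -0.4  1.6] t 12.95 gap 0.1
tool shift [ 0.6  2.6 29.1]
rot [ 0.0006 -0.0016 -0.0001]
```

View pics/w8.png

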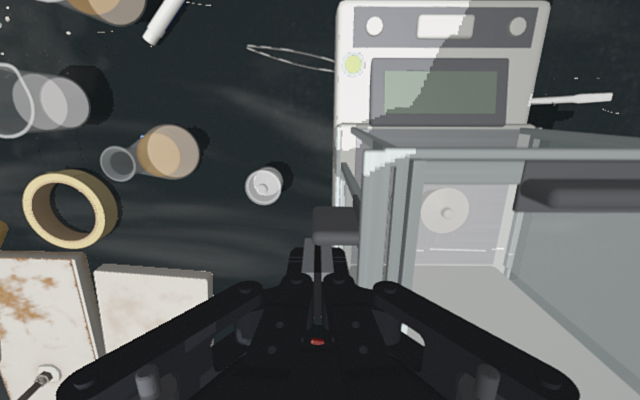

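```bash
python3 -m creep '[[[0,0,0.008,0,0,0,0],[0,0,0.015,0,0,0,0],[0,0,0.021,0,0,0,0],[0,0,0.025,0,0,0,0],[0,0,0.027,0,0,0,0]]]'
python3 -m creep '[[[0,0,0.001,0,0,0,0],[0,0,0.002,0,0,0,0],[0,0,0.003,0,0,0,0],[0,0,0.004,0,0,0,0],[0,0,0.005,0,0,0,0]]]'
python3 -m creep '[[[0,0,0.001,0,0,0,0],[0,0,0.002,0,0,0,0],[0,0,0.002,0,0,0,0]]]'
python3 -c "
from h import *
to(-32,-118,214)"
```

```text
time_s: 13.5
tcp_pos: [564.0, -171.8, 216.3]
orientation: [-90.0, -0.0, 93.5]
ft_force: [2.1, -0.6, 0.8]
finger_gap: -0.1
time_s: 14.0
tcp_pos: [560.4, -172.0, 216.3]
orientation: [-90.1, 0.0, 93.5]
ft_force: [6.4, -0.5, -2.0]
finger_gap: -0.5
time_s: 14.3
tcp_pos: [560.3, -172.0, 216.4]
orientation: [-90.3, 0.0, 93.5]
ft_force: [10.1, -1.3, -5.8]
finger_gap: 0.2
balance now [ -33.6 -118.6  216.4] ori [-9.033e+01  3.000e-02  9.355e+01] F [10.1 -1.3 -5.8] t 14.3 gap 0.2
tool shift [ 0.6  2.4 -1.6]
rot [ 0.0058 -0.0009 -0.0006]
```

```bash
python3 -m creep '[[[0,0,-0.015,0,0,0,0],[0,-0.01,-0.025,0,0,0,0],[0,-0.045,-0.025,0,0,0,0],[0,-0.09,-0.025,0,0,0,0],[0,-0.09,-0.025,0,0,0,0]]]'
python3 -m creep '[[[0.03,0,0.035,0,0,0,0],[0.06,0,0.07,0,0,0,0],[0.09,0,0.105,0,0,0,0],[0.118,0,0.138,0,0,0,0],[0.118,0,0.138,0,0,0,0]]]'
python3 -c "
from h import *
to(-150,0,70)
c=snap('wrist','w9.png')
c=snap('top','t9.png'); cv2.imwrite('pics/t9c.png',cv2.resize(c['pixels'][:,:,::-1][60:260,225:445],(660,600),interpolation=cv2.INTER_CUBIC))
c=snap('scene','s9.png'); cv2.imwrite('pics/s9c.png',cv2.resize(c['pixels'][:,:,::-1][140:320,170:370],(666,600),interpolation=cv2.INTER_CUBIC))
"
```

```text
time_s: 14.8
tcp_pos: [585.3, -171.1, 312.6]
orientation: [-90.5, 0.2, 93.5]
ft_force: [0.3, 0.3, -0.2]
finger_gap: 0.2
time_s: 15.3
tcp_pos: [432.5, -57.9, 305.5]
orientation: [-89.8, -0.0, 93.8]
ft_force: [0.9, -0.4, -0.1]
finger_gap: 0.1
balance now [-154.     3.2  305.5] ori [-8.975e+01 -1.000e-02  9.376e+01] F [ 0.9 -0.4 -0.1] t 15.3 gap 0.1
tool shift [ -3.3 235.4  -5. ]
rot [-0.0044  0.0028  0.0002]
```

View pics/w9.png

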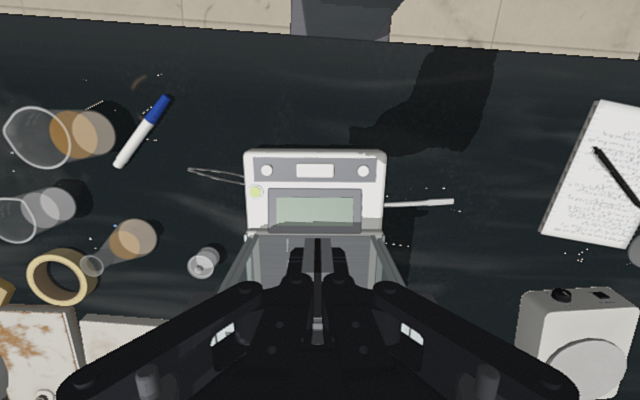

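View pics/t9c.png

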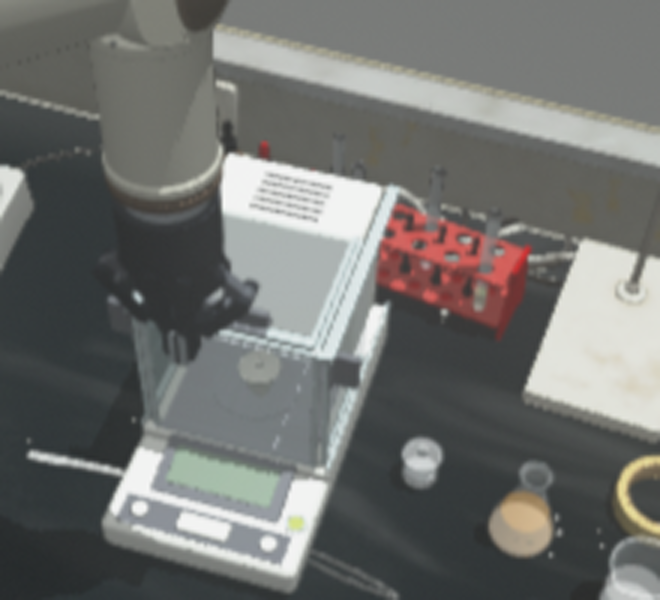

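View pics/s9c.png

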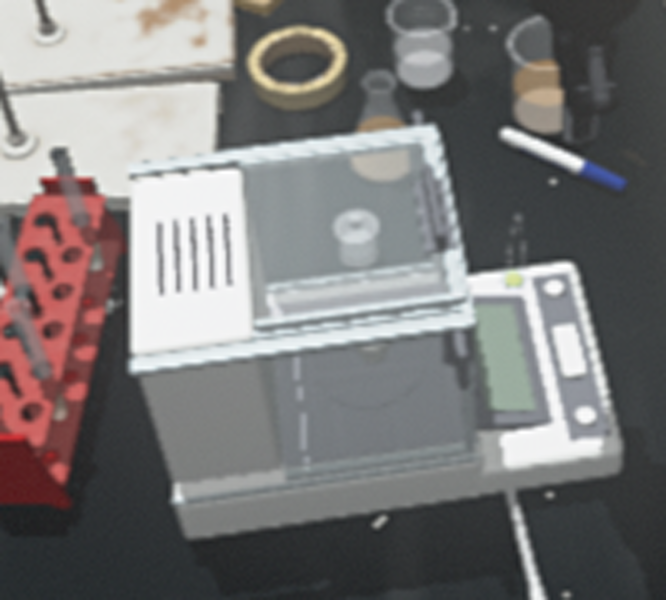

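```bash
python3 - <<'E'
from h import *
c=dict(np.load('pics/w9.npz'))
for u,v in [(315,171),(266,171),(363,171)]: p=onz(c,u,v,56); print(p.round(1),B(p).round(1))
E
python3 -m creep '[[[0,0.03,0,0,0,0,0],[-0.002,0.07,-0.002,0,0,0,0],[-0.002,0.11,-0.002,0,0.003,0,0],[-0.002,0.13,-0.002,0,0.003,0,0],[-0.002,0.13,-0.002,0,0.003,0,0]]]'
python3 -c "
from h import *
to(-152,0,70)
c=snap('wrist','w10.png')
for n in ['top','scene']: snap(n,n+'10.png')
"
```

```text
[437.1 -60.7  56. ] [-149.6    0.2   56. ]
[ 441.5 -127.3   56. ] [-149.4  -66.6   56. ]
[432.7   4.6  56. ] [-149.9   65.6   56. ]
time_s: 15.95
tcp_pos: [437.6, -63.7, 173.0]
orientation: [-89.6, -0.1, 93.3]
ft_force: [-0.1, 0.2, 0.4]
finger_gap: 0.2
balance now [-149.2   -2.8  173. ] ori [-89.6   -0.12  93.26] F [-0.1  0.2  0.4] t 15.95 gap 0.2
tool shift [  2.6 103.    2.1]
rot [-0.007  -0.0059  0.0021]
```

View pics/w10.png

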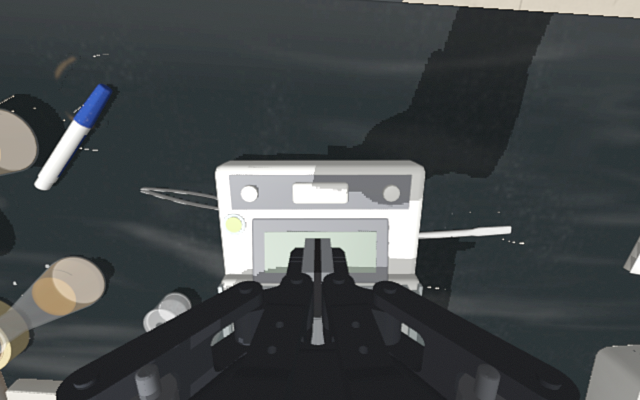

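View pics/scene10.png

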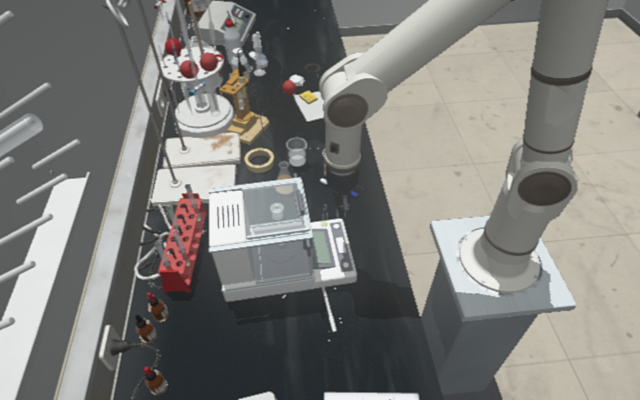

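```bash
python3 -m creep '[[[0.002,0.025,0.003,0,-0.002,0,0],[0.002,0.05,0.003,0,-0.003,0,0],[0.002,0.07,0.003,0,-0.003,0,0],[0.002,0.088,0.003,0,-0.003,0,0],[0.002,0.088,0.003,0,-0.003,0,0]]]'
python3 -c "
from h import *
to(-152,0,56)
"
```

```text
time_s: 16.6
tcp_pos: [436.5, -61.6, 87.9]
orientation: [-89.9, -0.0, 93.5]
ft_force: [-1.1, -0.1, -0.5]
finger_gap: -0.3
balance now [-150.3   -0.7   87.9] ori [-8.994e+01 -1.000e-02  9.349e+01] F [-1.1 -0.1 -0.5] t 16.6 gap -0.3
tool shift [ 0.7 31.9  1.7]
rot [-0.0011 -0.0019  0.0002]
```

```bash
python3 -m creep '[[[0,0.01,0,0,0,0,0],[0,0.018,0,0,0,0,0],[0,0.024,0,0,0,0,0],[0,0.028,0,0,0,0,0],[0,0.028,0,0,0,0,0]]]'
python3 -m creep '[[[0,0.002,0,0,0,0,0],[0,0.004,0,0,0,0,0],[0,0.006,0,0,0,0,0],[0,0.007,0,0,0,0,0],[0,0.007,0,0,0,0,0]]]'
python3 -c "
from h import *
to(-152,0,51)
"
```

```text
time_s: 17.1
tcp_pos: [436.2, -61.3, 59.9]
orientation: [-90.0, -0.0, 93.5]
ft_force: [0.3, 1.0, -1.3]
finger_gap: 0.2
time_s: 17.6
tcp_pos: [436.7, -61.4, 53.4]
orientation: [-90.0, 0.0, 93.5]
ft_force: [-0.9, -0.2, 2.6]
finger_gap: -0.2
balance now [-150.    -0.5   53.4] ori [-90.02   0.    93.51] F [-0.9 -0.2  2.6] t 17.6 gap -0.2
tool shift [0.5 2.4 2. ]
rot [ 0.0004 -0.0016 -0.0001]
```

Key partly down (2.6 N at about 2.6 mm). Going on down to the stop.

```bash
python3 -m creep '[[[0,0.001,0,0,0,0,0],[0,0.002,0,0,0,0,0],[0,0.003,0,0,0,0,0],[0,0.004,0,0,0,0,0],[0,0.004,0,0,0,0,0]]]'
python3 -c "
from h import *
to(-152,0,51)
"
```

```text
time_s: 18.1
tcp_pos: [436.6, -61.4, 50.2]
orientation: [-90.0, 0.0, 93.5]
ft_force: [-3.8, 0.6, 17.8]
finger_gap: 0.2
balance now [-150.1   -0.5   50.2] ori [-9.000e+01  3.000e-02  9.351e+01] F [-3.8  0.6 17.8] t 18.1 gap 0.2
tool shift [ 0.5 -0.8  1.9]
rot [-0.     -0.0016 -0.0005]
```

Bottomed out (17.8 N, past the 5 N of full travel). Releasing and rising clear.

```bash
python3 -m creep '[[[0,-0.005,0,0,0,0,0],[0,-0.015,0,0,0,0,0],[0,-0.04,0,0,0,0,0],[0,-0.08,0,0,0,0,0],[0,-0.12,0,0,0,0,0]]]'
python3 -m creep '[[[0,-0.04,0.01,0,0,0,0],[0,-0.08,0.02,0,0,0,0],[0,-0.12,0.02,0,0,0,0],[0,-0.16,0.02,0,0,0,0],[0,-0.16,0.02,0,0,0,0]]]'
python3 -m creep '[[[0.04,0,0,0,0,0,0],[0.08,0,0,0,0,0,0],[0.12,0,0,0,0,0,0],[0.16,0,0,0,0,0,0],[0.16,0,0,0,0,0,0]]]'
python3 -c "
from h import *
to(-152,0,51)
c=snap('wrist','w11.png')
c=snap('top','t11.png'); cv2.imwrite('pics/t11c.png',cv2.resize(c['pixels'][:,:,::-1][60:260,225:445],(660,600),interpolation=cv2.INTER_CUBIC))
c=snap('scene','s11.png'); cv2.imwrite('pics/s11c.png',cv2.resize(c['pixels'][:,:,::-1][140:320,170:370],(666,600),interpolation=cv2.INTER_CUBIC))
"
```

```text
time_s: 18.6
tcp_pos: [435.4, -61.1, 170.2]
orientation: [-89.9, -0.1, 93.5]
ft_force: [1.6, -1.5, 0.2]
finger_gap: -0.1
time_s: 19.1
tcp_pos: [419.3, -62.8, 334.9]
orientation: [-90.6, 0.2, 93.5]
ft_force: [1.2, -0.1, 0.9]
finger_gap: 0.1
time_s: 19.6
tcp_pos: [405.3, 102.6, 329.1]
orientation: [-90.0, -0.1, 94.0]
ft_force: [-0.1, 0.2, 0.3]
finger_gap: 0.0
balance now [-171.1  165.2  329.1] ori [-89.98  -0.11  94.01] F [-0.1  0.2  0.3] t 19.6 gap 0.0
tool shift [-165.8  277.8  -18. ]
rot [-0.0003  0.0071  0.0018]
```

View pics/t11c.png

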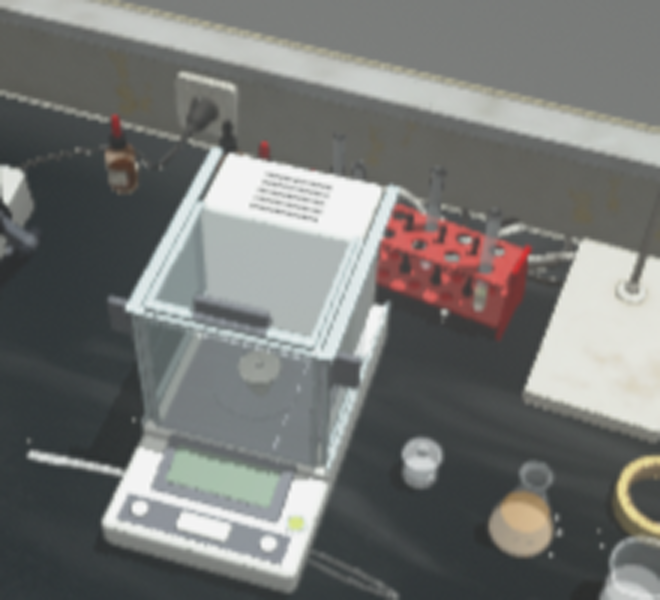

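View pics/s11c.png

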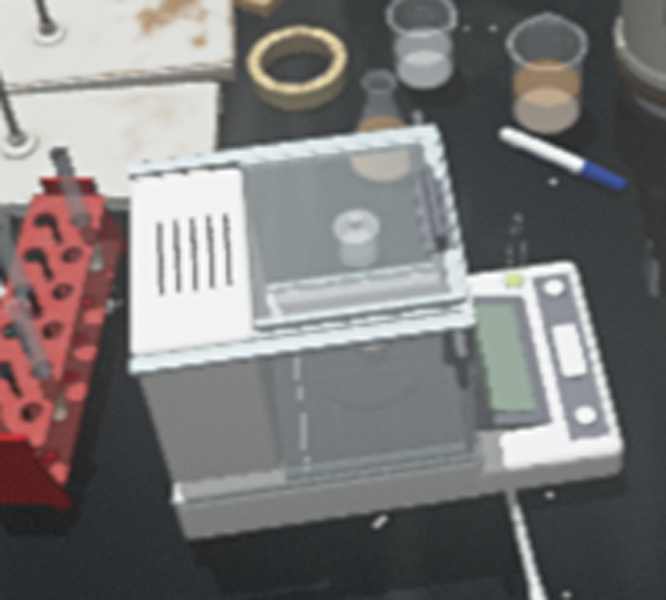

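View pics/w11.png

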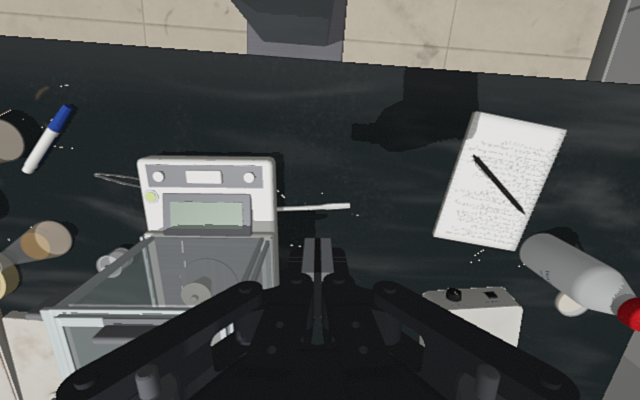

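```bash
python3 -m creep '[[[0,0,0,0,0,0,0],[0,0,0,0,0,0,0],[0,0,0,0,0,0,0]]]'; python3 -c "
from plant import r
print(r.finish_job())"
```

```text
time_s: 20.05
tcp_pos: [406.8, 96.2, 329.2]
orientation: [-90.0, -0.0, 93.4]
ft_force: [-0.5, 0.0, 0.6]
finger_gap: 0.1
the job is handed in; nothing more can be done
None
```

I pushed the left, roof and right panes shut with the closed fingertips, then pressed the tare key to its stop, released it, moved clear and handed in at about 20 s. No verdict was reported.

- **Panes:** each one was pushed until it met its rigid stop, with 10–18 N showing and no further movement. The stop positions match the shut paddle positions given. The last pictures show all three paddles at the front.
- **Tare key:** the fingertip went down to z = 50.2 mm with 18 N, which is past the 5 N needed for full travel. I then raised the arm. The key looks up in the last pictures, but its return was not measured to the millimetre.
- **Everything else:** in the last pictures the crucible is upright on the pan. The bottle, tweezers, spatula, flask, marker and beakers look unmoved; I judged this by eye only. The force reading is about zero, so the arm is touching nothing.
- **One mishap:** on the first descent beside the right pane the gripper was about 8 mm too close, and I believe a finger struck the upper rail. The reading was about 63 N in total, 58 N of it upward. That is under the 120 N wrist limit, but it would be over the 40 N limit if the arm or gripper body, not a finger, made the contact. I could not confirm which part touched. I backed off, moved outward and repeated it cleanly, and the pictures showed nothing shifted.

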